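# Sweep spilt charcoal briquettes into the hearth bay

## Robot

A 6-joint arm with a two-finger parallel gripper is mounted at the origin on the work surface. World frame = base frame: x ahead of the robot, y to its left, z up, the work surface at z = 0. Lengths are in m, angles in rad, forces in N, time in s.
With the tool pointing down it reaches from about 0.25 to 0.775 m from the base axis. Payload 4 kg.
Tool frame: the origin (TCP) lies on the mounting face of the last link; the fingertips stand 199 mm ahead of it and the grasp point (between the pads) lies 180 mm ahead of it (ctrl.nose_length is the distance from the TCP to the fingertips, in m); x points along the fingers, z is the direction in which the jaws open and shut, and the axes are right-handed (so a half turn about x gives the same grasp; the last joint's range is limited). The gripper opens to 94 mm and grips with 3 to 60 N. Pads are 16 mm wide; open, the fingers measure 119 mm over their backs; the gripper's body (75 mm by 177 mm) begins 78 mm behind the grasp point.
Start: joints at [-1.311, 0.087, 1.371, -0, 1.684, -0.103], TCP at [0.195, -0.514, 0.405] pointing down, gripper open.
Joint ranges: [-3.1, 3.1], [-0.76, 2.03], [0.27, 2.55], [-1.08, 4.22], [0.17, 2.65], [-2.57, 2.57]. Speed limits (rad/s): [2.79, 2.79, 3.14, 3.14, 3.14, 3.14].

## Interface

Orientations are given as [roll, pitch, yaw] about the fixed x, y, z axes, in that order (R = Rz(yaw) Ry(pitch) Rx(roll)).
In Python, from cell import ctrl, capture, get_calibration gives the robot as it stands.
- The arm moves only by the shell command python3 -m handwheel 'ROWS'. ROWS is JSON, a list of rows, each a list of 3 entries, a list of its own where there are three numbers: the shift along the tool's x, y, z in units of 60 mm (1.0 is 60 mm), then the turn, a rotation vector about the tool's x, y, z in units of 10 degrees (1.0 is 10 degrees), then the closure, from -1 (fully open) to 1 (shut), so that 0 is half open. A call has 1 to 5 rows; each row shifts and turns the pose as measured when the row begins, along the tool's axes as they then stand; what a row does not reach is not made up. A row lasts 1/8 s, in which the tool goes at most 62.5 mm and 10.7 degrees, less where a joint would pass 70% of its speed; a pose out of reach is approached as far as the arm can. A call with a number of a shift or a turn outside -1 to 1 is refused whole. A call with a gripper value outside its range is refused whole. The fingers move at their own pace and stop on an object; the grip force is fixed at half the most. Time passes only in rows, so rows that do not move let the fingers close. It gives the time, the measured TCP pose, the force and the opening at its end, in the units of the state.
- ctrl.read_state(): the state, without advancing time (a new reading comes with each control period).
- capture(name): name is "scene" or "side" or "wrist"; returns the picture (480x640x3 uint8, red, green, blue); there is no depth.
- get_calibration(name): a dict with "fx", "fy", "cx", "cy" (pixels), "cam_to_world" (4x4, takes a point from camera to world coordinates). Camera axes: x right, y down, z forward; pixel columns grow to the right and rows downward; lengths in m; the calibration is good to about 2 mm. A picture is of the moment at which its call begins: read the wrist's pose just before it. get_calibration takes no time and is no camera call; for the wrist camera it gives the pose at the moment of the call.
- ctrl.sign_off(): hands the job in, once; it reports no verdict.
The state is a dict: "clock": time; "joints": joint angles; "joint_vel": joint speeds; "joint_torque": joint torques, N m; "eef_pos": TCP position; "orientation": TCP orientation; "ft_force": force on the tool from outside, world axes, zero at the start; "torque": the same for the moment, N m; "opening": opening from 0.0 (shut) to 1.0 (fully open).
Only numpy, scipy, OpenCV 4.12 (cv2) and the standard library are available. Lean on these libraries where they do the work, as an engineer would, in place of code of your own. Each camera call takes 0.05 s, during which the arm holds its last target.

## Task

Three charcoal briquettes have spilt on the floor in front of the low three-sided steel bay beside the jiko. Sweep all three along the floor with the fingertips, in through the open front of the bay, until each lies wholly inside it, at rest on the floor. Push them only, never pick them up, and leave the cup, lighter, poker, fan, kettle and charcoal tin with its lid where they are.

Things in the scene. Friction and masses are not known exactly. Their poses are not given: they have to be found in the camera images.
- bay: three-sided low bay of dark sheet steel, fixed, without a floor of its own (things slide in on the terrazzo, no sill). Origin: on the floor in the middle of its open front; its x axis points horizontally into the bay, y along the open front, z up. Inside it is 210 mm wide (y from -105 to 105 mm) and 110 mm deep (x from 0 to 110 mm); walls 4 mm thick, 45 mm high, with an 8 mm round bar along their upper edge (top at 49 mm). The open front faces roughly the robot
- briquette1_center (a point): centre of a loose black charcoal briquette, a pillow 50 x 50 mm and 28 mm high with rounded edges, lying flat (centre 14 mm above the floor), about 60 g, turned any way about the vertical; z up. It slides when pushed
- briquette2_center (a point): centre of the second briquette, the same as the first
- briquette3_center (a point): centre of the third briquette, the same as the first
- cup: small plain steel cup, loose, standing upright in a row with the briquettes, 56 mm wide and 50 mm high; origin at the centre of its underside. To be left alone
- lighter: gas lighter with a black handle and thin steel snout, lying flat, nearer the robot than the briquettes; 215 mm long along its x axis (handle to -x, from -108 to 107 mm), about 33 mm wide with its trigger, 18 mm high; origin on the floor near the middle. To be left alone
- tin: round metal charcoal tin, 160 mm wide, 150 mm high, standing to the left; origin at the centre of its underside. To be left alone
- tin_lid: lift-off lid lying on the tin, 168 mm wide, with a knob (its top 180 mm above the floor); origin at the centre of its underside. To be left alone
- kettle: small aluminium kettle with a bail handle, 136 mm wide and 146 mm high, standing to the right; origin at the centre of its underside, spout towards its x axis. To be left alone
- fan: flat red plastic hand fan lying to the left, blade 170 x 190 mm, 300 mm long with its handle (towards -x), 13 mm high; origin on the floor. To be left alone
- poker: long steel poker lying behind the bay, about 520 mm long along its x axis, bar 12 mm thick; origin on the floor near the middle. To be left alone
Mind the look-alikes: they are no part of the job. Leave any green or orange look-alike of the part that bears briquette1_center alone.

How it is judged:
At the end, for the whole second after the job is handed in: each briquette's centre is at least 25 mm inside the line of the bay's open front and between its walls, lying on the floor (centre below 22 mm) and at rest (below 10 mm/s) (x of briquette1_center in the frame of bay between 0.025 and 0.11 m and y of briquette1_center in the frame of bay between -0.105 and 0.105 m and height (world z) of each of briquette1_center, briquette2_center, briquette3_center below 0.022 m and linear speed of each of briquette1, briquette2, briquette3 below 0.01 m/s and x of briquette2_center in the frame of bay between 0.025 and 0.11 m and y of briquette2_center in the frame of bay between -0.105 and 0.105 m and x of briquette3_center in the frame of bay between 0.025 and 0.11 m and y of briquette3_center in the frame of bay between -0.105 and 0.105 m); the robot touches nothing.
It fails at once if a briquette is lifted (centre more than 40 mm above the floor) (height (world z) of any of briquette1_center, briquette2_center, briquette3_center above 0.04 m).
It fails at once if a bystander (cup, lighter, tin, lid, kettle, fan, poker) is moved more than 20 mm (distance of any of cup, lighter, tin, tin_lid, kettle, fan, poker from where it was at the start of the episode above 0.02 m).
It also fails if it takes over 72 s, if anything falls off the work surface, if the arm or the gripper's body presses on something with over 40 N, if the wrist force passes 120 N, or if a joint passes its speed limit or range.

## Working session

There is one attempt and no reset: what is moved stays moved. The work goes in short steps, Python scripts to look and compute and a shell command to move; the robot and the scene stay as the last step left them, time stands still between calls to the robot, and variables do not carry over. Pictures are saved under pics/ and viewed, and the job is handed in when it is done.

```bash
mkdir -p pics; ls; python3 - <<'E'
from cell import ctrl, capture, get_calibration
import cv2, numpy as np
s=ctrl.read_state(); print(s['clock'],s['eef_pos'],s['orientation'],s['opening'],ctrl.nose_length)
for n in ("scene","side"):
    cv2.imwrite(f"pics/{n}0.png",capture(n)[:,:,::-1]); c=get_calibration(n); print(n,c['fx'],np.round(c['cam_to_world'],3).tolist())
E
```

```text
pics
0.0 [ 0.19517484 -0.51408707  0.40351434] [3.01968587 1.56860145 1.81172191] 0.9980365121721064 0.1992
scene 532.8767624716885 [[0.725, 0.568, -0.389, 1.121], [0.688, -0.595, 0.415, -0.551], [0.004, -0.569, -0.823, 1.253], [0.0, 0.0, 0.0, 1.0]]
side 529.6142300557884 [[-0.739, -0.345, 0.579, -0.198], [-0.673, 0.396, -0.625, 0.844], [-0.014, -0.851, -0.525, 0.795], [0.0, 0.0, 0.0, 1.0]]
```

View pics/scene0.png

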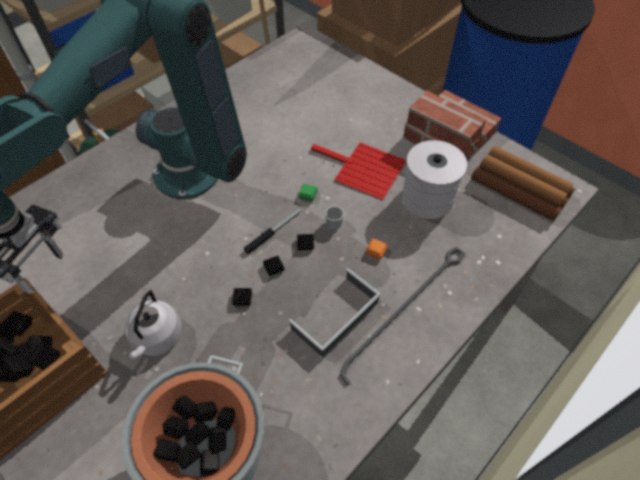

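View pics/side0.png

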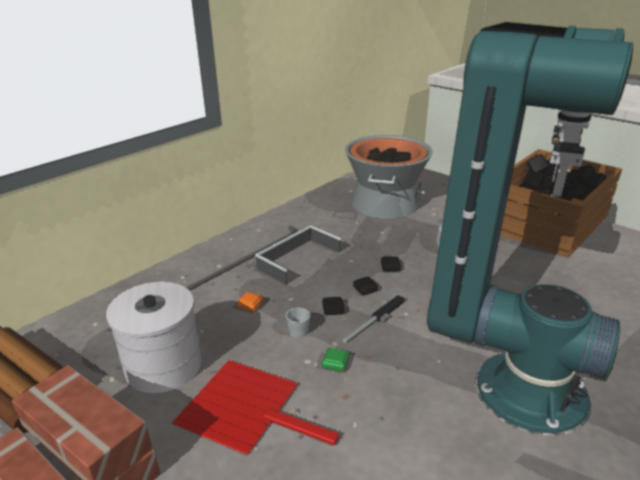

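The scene view shows three black pillows at (306,242), (274,266) and (242,297). The bay is around (335,310) and opens up-left, towards the robot. The cup is at (334,216) and the lighter at (272,232). The green look-alike at (308,192) and the orange one at (376,249) have the same shape but aren't black. The black lumps in the crate and the jiko aren't loose on the floor. So the three black pillows are the ones to sweep, and I'll confirm that in one enlarged crop.

```bash
cat > h.py <<'E'
from cell import ctrl, capture, get_calibration
import cv2, numpy as np
def ray(n,u,v,z):
    c=get_calibration(n);T=np.array(c['cam_to_world'])
    d=T[:3,:3]@np.array([(u-c['cx'])/c['fx'],(v-c['cy'])/c['fy'],1.]);o=T[:3,3]
    return o+d*(z-o[2])/d[2]
def proj(n,p):
    c=get_calibration(n);T=np.linalg.inv(np.array(c['cam_to_world']));q=T[:3,:3]@np.array(p)+T[:3,3]
    return c['fx']*q[0]/q[2]+c['cx'],c['fy']*q[1]/q[2]+c['cy']
def blobs(n,im,roi,thr=45):
    x0,y0,x1,y1=roi
    m=(im.max(2)<thr).astype(np.uint8); M=np.zeros_like(m);M[y0:y1,x0:x1]=m[y0:y1,x0:x1]
    k,l,st,ce=cv2.connectedComponentsWithStats(M)
    return [(st[i,4],ce[i],ray(n,*ce[i],0.016)) for i in range(1,k) if st[i,4]>60]
E
python3 - <<'E'
from h import *
for n,roi in (("scene",(220,200,400,330)),("side",(310,240,410,330))):
    im=cv2.imread(f"pics/{n}0.png")
    for b in blobs(n,im,roi): print(n,b[0],np.round(b[1],1),np.round(b[2],3))
im=cv2.imread("pics/scene0.png")
cv2.imwrite("pics/crop1.png",cv2.resize(im[180:360,220:420],None,fx=4,fy=3.3333*1.0,interpolation=cv2.INTER_CUBIC))
im=cv2.imread("pics/side0.png")
cv2.imwrite("pics/crop2.png",cv2.resize(im[210:380,220:420],None,fx=3.5,fy=3.5,interpolation=cv2.INTER_CUBIC))
E
```

```text
scene 204 [258.8 241.1] [ 0.372 -0.026  0.016]
scene 242 [304.7 242.3] [0.47  0.062 0.016]
scene 256 [273.1 266.1] [ 0.464 -0.056  0.016]
scene 108 [359.2 285.1] [0.678 0.062 0.016]
scene 290 [241.6 297.2] [ 0.476 -0.183  0.016]
scene 71 [359.6 317.9] [ 0.744 -0.012  0.016]
side 219 [390.4 263.8] [ 0.472 -0.181  0.016]
side 258 [365.3 285.4] [ 0.461 -0.055  0.016]
side 170 [389.9 306.2] [ 0.363 -0.025  0.016]
side 293 [333.3 305.6] [0.467 0.063 0.016]
```

View pics/crop1.png

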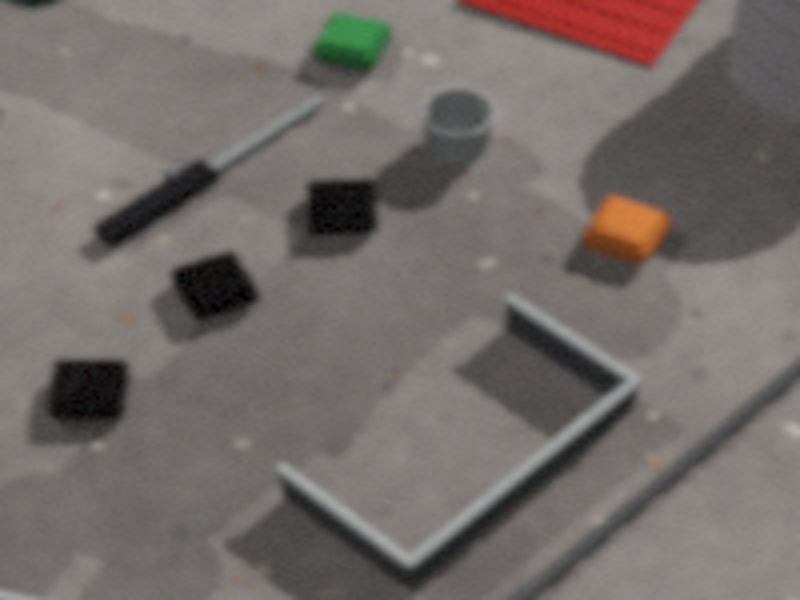

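View pics/crop2.png

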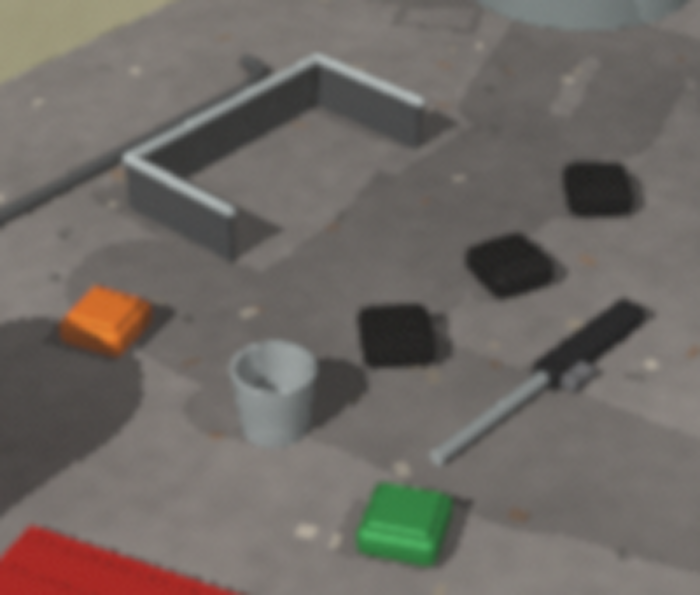

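The crops confirm it: the three black pillows sit in a row with the cup, and the green and orange ones are look-alikes. The bay's wall tops are clear in both views.

```bash
python3 - <<'E'
from h import *
c1=[(510,298),(283,468),(632,378),(408,562)]
P=[ray("scene",220+u/4,180+v/3.3333,0.047) for u,v in c1]
print("bay scene FL FR BL BR",np.round(P,3).tolist())
c2=[(232,212),(420,104),(130,157),(317,58)]
Q=[ray("side",220+u/3.5,210+v/3.5,0.047) for u,v in c2]
print("bay side",np.round(Q,3).tolist())
M=(np.array(P)+np.array(Q))/2
ax=(M[2]+M[3]-M[0]-M[1]);yaw=np.arctan2(ax[1],ax[0]);o=(M[0]+M[1])/2
ay=M[0]-M[1];print("yaw",yaw,np.arctan2(-ay[0],ay[1]),"o",o)
print("cup scene top", ray("scene",220+458/4,180+105/3.333,.05),"side",ray("side",220+273/3.5,210+365/3.5,.05))
print("lighter", [np.round(ray("scene",220+u/4,180+v/3.333,.009),3) for u,v in ((110,232),(320,100),(170,168))])
print("orange", ray("scene",376,249,.016), "kettle",ray("scene",153,325,.07),"jiko",ray("scene",195,410,.2))
s=ctrl.read_state(); from scipy.spatial.transform import Rotation as R
print(R.from_euler('xyz',s['orientation']).as_matrix().round(3))
for n in("scene","side"): print(proj(n,[.195,-.514,.2]))
E
```

```text
bay scene FL FR BL BR [[0.633, 0.062, 0.047], [0.632, -0.151, 0.047], [0.741, 0.062, 0.047], [0.743, -0.152, 0.047]]
bay side [[0.628, 0.062, 0.047], [0.625, -0.149, 0.047], [0.741, 0.059, 0.047], [0.74, -0.152, 0.047]]
yaw -0.01506384561990001 -0.008072046033041758 o [ 0.62964488 -0.04412753  0.047     ]
cup scene top [0.47329438 0.18310708 0.05      ] side [0.4770978  0.17472429 0.05      ]
lighter [array([ 0.367, -0.065,  0.009]), array([0.372, 0.141, 0.009]), array([0.347, 0.011, 0.009])]
orange [0.63318679 0.18499949 0.016     ] kettle [ 0.40514787 -0.40165972  0.07      ] jiko [ 0.69887197 -0.47336825  0.2       ]
[[-0.001  0.935  0.355]
 [ 0.002  0.355 -0.935]
 [-1.     0.    -0.002]]
(np.float64(44.713346032559855), np.float64(274.8860993793514))
(np.float64(556.0160798758538), np.float64(190.50487788644168))
```

The bay's front line is at x≈0.630, with y from −0.149 to 0.061 and a yaw near 0. The briquettes are at B1 (0.469, 0.063), B2 (0.462, −0.055) and B3 (0.474, −0.182). The cup is at (0.475, 0.18) and the lighter at x<0.39. I'll push with two fingers partly closed, making a face about 50 mm wide. B2 goes straight in first, then B1 and B3 are each nudged sideways and pushed forward.

First I align the tool so that tool y is world +x and tool z is world −y.

```bash
python3 -m handwheel '[[[0,0,0],[1,0,0],0.45],[[0,0,0],[1,0,0],0.45],[[0,0,0],[0.1,0,0],0.45],[[0,0.7,-1],[0,0,0],0.45],[[0,0.7,-1],[0,0,0],0.45]]'
python3 -m handwheel '[[[0,0.5,-1],[0,0,0],0.45],[[0,0.5,-1],[0,0,0],0.45],[[0,0.5,-1],[0,0,0],0.45],[[0,0.3,-1],[0,0,0],0.45],[[0,0,0],[0,0,0],0.45]]'; python3 - <<'E'
from h import *
from scipy.spatial.transform import Rotation as R
s=ctrl.read_state();print(R.from_euler('xyz',s['orientation']).as_matrix().round(3))
E
```

```text
clock: 0.72
eef_pos: [0.2687, -0.4118, 0.4003]
orientation: [-2.822, 1.562, 1.875]
ft_force: [0.7, 0.0, 0.5]
opening: 0.505
clock: 1.35
eef_pos: [0.3738, -0.181, 0.4011]
orientation: [-3.046, 1.561, 1.669]
ft_force: [-0.1, -0.8, -0.1]
opening: 0.273
[[-0.001  1.     0.003]
 [ 0.01   0.003 -1.   ]
 [-1.    -0.001 -0.01 ]]
```

```bash
python3 -m handwheel '[[[0,0.3,-1],[0,0,0],0.45],[[0,0.3,-1],[0,0,0],0.45],[[0.6,0,-0.1],[0,0,0],0.45],[[0.6,0,0],[0,0,0],0.45],[[0,0,0],[0,0,0],0.45]]'
```

```text
clock: 1.98
eef_pos: [0.4097, -0.0587, 0.3286]
orientation: [3.069, 1.565, 1.504]
ft_force: [0.5, 0.8, 0.4]
opening: 0.278
```

```bash
python3 -m handwheel '[[[0.9,0,0],[0,0,0],0.45],[[0.9,0,0],[0,0,0],0.45],[[0,0,0],[0,0,0],0.45]]'; python3 - <<'E'
from h import *
cv2.imwrite("pics/s1.png",capture("scene")[180:360,200:400,::-1].repeat(3,0).repeat(3,1))
cv2.imwrite("pics/w1.png",capture("wrist")[:,:,::-1])
E
```

```text
clock: 2.35
eef_pos: [0.4125, -0.062, 0.224]
orientation: [1.739, 1.561, 0.172]
ft_force: [0.5, 0.3, 0.8]
opening: 0.273
```

View pics/s1.png

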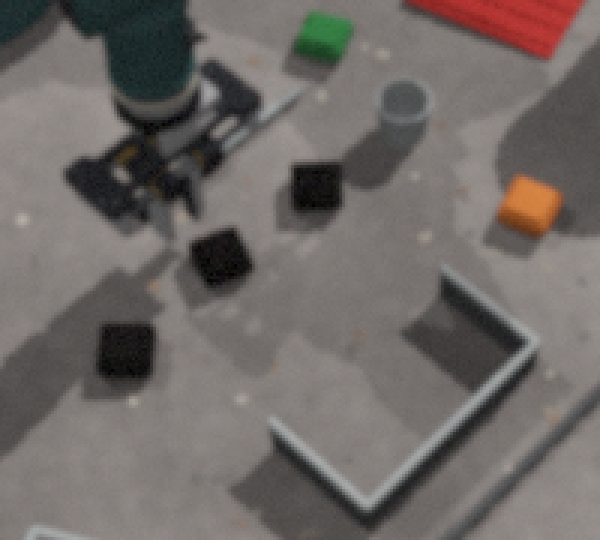

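View pics/w1.png

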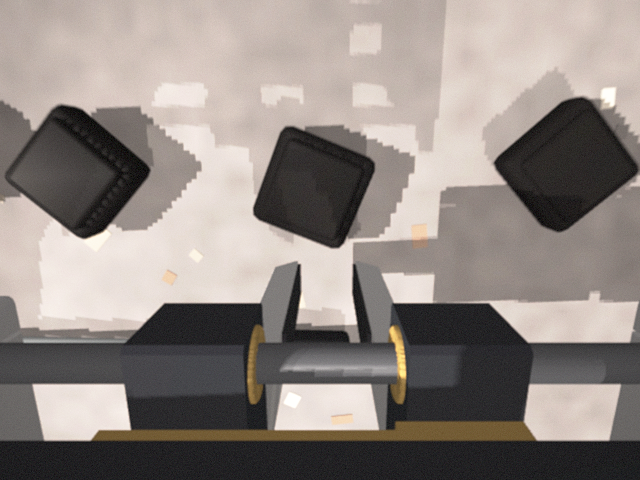

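The fingers sit behind the middle briquette at wrist pixel (313,187), clear of the lighter. The outer two, at (78,172) and (567,165), are turned about 40°. Now I lower and push B2 straight in.

```bash
python3 -m handwheel '[[[0.27,0,-0.12],[0,0,0],0.45],[[0,0.3,0],[0,0,0],0.45],[[0,0.35,0],[0,0,0],0.45],[[0,0.35,0],[0,0,0],0.45],[[0,0,0],[0,0,0],0.45]]'; python3 - <<'E'
from h import *
cv2.imwrite("pics/w2.png",capture("wrist")[:,:,::-1])
E
```

```text
clock: 3.08
eef_pos: [0.4803, -0.0549, 0.2221]
orientation: [1.421, 1.534, -0.145]
ft_force: [-0.1, 0.2, 0.0]
opening: 0.275
```

View pics/w2.png

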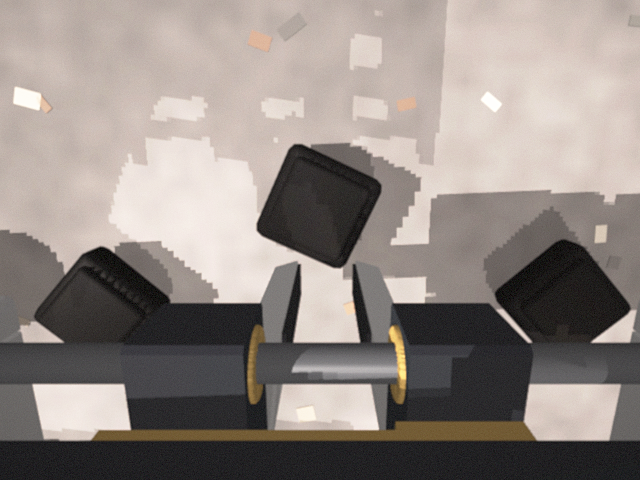

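```bash
python3 - <<'E'
from h import *
from scipy.spatial.transform import Rotation as R
s=ctrl.read_state();print(s['eef_pos'],R.from_euler('xyz',s['orientation']).as_matrix().round(3).tolist(),s['joints'],s['joint_torque'],s['joint_vel'])
E
```

```text
[ 0.47954464 -0.05490459  0.22183831] [[0.036, 0.999, 0.004], [-0.005, 0.004, -1.0], [-0.999, 0.036, 0.005]] [-0.23253875  0.0397726   1.79598734  0.00334389  1.26983939  1.3329369 ] [-5.06106997e-03 -2.85790676e+01 -2.74746466e+01  4.16948867e-02
 -2.47665234e-01  8.98310391e-03] [-0.00739819 -0.01444924  0.03370126 -0.00162578  0.00446724 -0.00150039]
```

```bash
python3 -m handwheel '[[[0.26,-0.05,0],[0,0,-0.2],0.45],[[0,0,0],[0,0,0],0.45]]'; cat > st.py <<'E'
from h import *
from scipy.spatial.transform import Rotation as R
s=ctrl.read_state();M=R.from_euler('xyz',s['orientation']).as_matrix();print("t",round(s['clock'],2),"tcp",np.round(s['eef_pos'],4),"tip",np.round(s['eef_pos']+.1992*M[:,0],4),"R",M.round(3).tolist(),"F",np.round(s['ft_force'],1))
E
python3 st.py
```

```text
clock: 3.38
eef_pos: [0.4757, -0.0547, 0.2052]
orientation: [-0.413, 1.565, -1.979]
ft_force: [-0.6, -0.2, -0.3]
opening: 0.273
t 3.38 tcp [ 0.4757 -0.0547  0.2052] tip [ 0.4752 -0.0557  0.006 ] R [[-0.002, 1.0, 0.004], [-0.005, 0.004, -1.0], [-1.0, -0.002, 0.005]] F [-0.6 -0.2 -0.3]
```

```bash
python3 -m handwheel '[[[0,0.35,0],[0,0,0],0.45],[[0,0.35,0],[0,0,0],0.45],[[0,0.35,0],[0,0,0],0.45],[[0,0.35,0],[0,0,0],0.45]]'; python3 st.py
```

```text
clock: 3.88
eef_pos: [0.5579, -0.0542, 0.2033]
orientation: [-1.136, 1.56, -2.703]
ft_force: [-1.4, -0.5, 0.9]
opening: 0.276
t 3.88 tcp [ 0.5579 -0.0542  0.2033] tip [ 0.556  -0.0552  0.0041] R [[-0.01, 1.0, 0.003], [-0.005, 0.003, -1.0], [-1.0, -0.01, 0.005]] F [-1.4 -0.5  0.9]
```

```bash
python3 -m handwheel '[[[-0.05,0.35,0],[0,0,0.05],0.45],[[0,0.35,0],[0,0,0],0.45],[[0,0.35,0],[0,0,0],0.45]]'; python3 st.py;  python3 - <<'E'
from h import *
cv2.imwrite("pics/w3.png",capture("wrist")[:,:,::-1])
E
```

```text
clock: 4.25
eef_pos: [0.621, -0.0541, 0.2049]
orientation: [-0.962, 1.564, -2.53]
ft_force: [-0.9, 0.8, 0.6]
opening: 0.275
t 4.25 tcp [ 0.621  -0.0541  0.2049] tip [ 0.6198 -0.0549  0.0057] R [[-0.006, 1.0, 0.003], [-0.004, 0.003, -1.0], [-1.0, -0.006, 0.004]] F [-0.9  0.8  0.6]
```

View pics/w3.png

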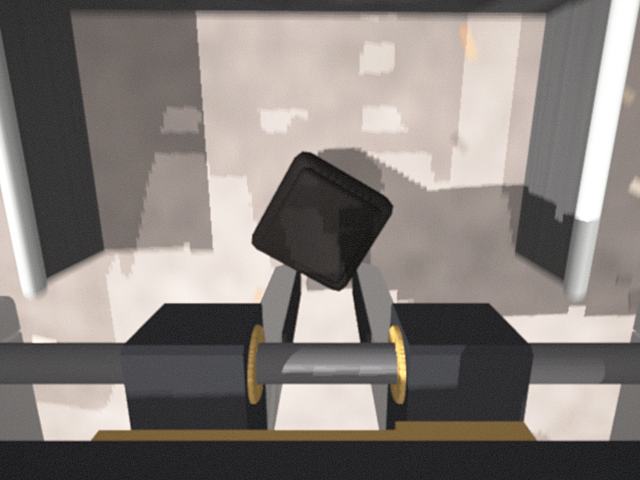

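The briquette sits corner-in between the fingers, which is stable, and it has entered the mouth of the bay at (322,220). I'll push it another 40 mm or so.

```bash
python3 -m handwheel '[[[0,0.35,0],[0,0,0],0.45],[[0,0.3,0],[0,0,0],0.45],[[0,0,0],[0,0,0],0.45]]'; python3 st.py;  python3 - <<'E'
from h import *
cv2.imwrite("pics/w4.png",capture("wrist")[:,:,::-1])
E
```

```text
clock: 4.68
eef_pos: [0.6609, -0.0543, 0.2039]
orientation: [-1.072, 1.563, -2.64]
ft_force: [0.2, 0.3, -1.3]
opening: 0.275
t 4.67 tcp [ 0.6609 -0.0543  0.2039] tip [ 0.6594 -0.055   0.0047] R [[-0.007, 1.0, 0.003], [-0.004, 0.003, -1.0], [-1.0, -0.007, 0.004]] F [ 0.2  0.3 -1.3]
```

View pics/w4.png

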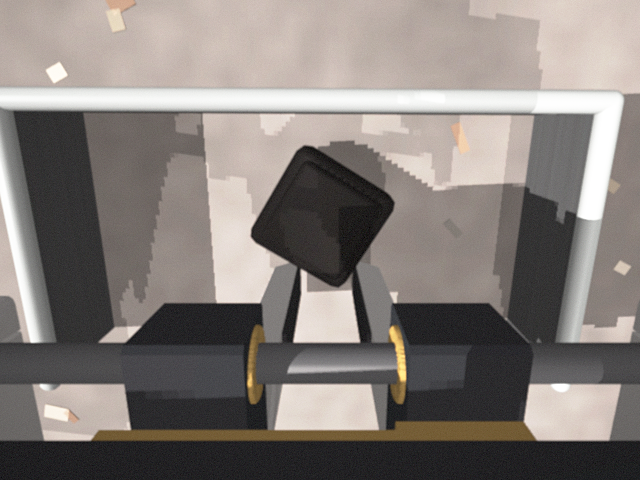

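B2 is inside the bay at wrist pixel (322,215). I'll push it a little deeper, then back out, lift and go behind B1.

```bash
python3 -m handwheel '[[[0,0.12,0],[0,0,0],0.45],[[0,-0.3,0],[0,0,0],0.45],[[0,-0.9,0],[0,0,0],0.45],[[-0.9,-0.3,0],[0,0,0],0.45],[[-0.2,-0.9,-0.6],[0,0,0],0.45]]'; python3 -m handwheel '[[[0,-0.9,-0.6],[0,0,0],0.45],[[0,-0.9,-0.6],[0,0,0],0.45],[[0,-0.2,-0.3],[0,0,0],0.45],[[0,0,0],[0,0,0],0.45]]'; python3 st.py;  python3 - <<'E'
from h import *
cv2.imwrite("pics/w5.png",capture("wrist")[:,:,::-1])
cv2.imwrite("pics/sc5.png",capture("scene")[180:380,200:420,::-1].repeat(3,0).repeat(3,1))
E
```

```text
clock: 5.35
eef_pos: [0.5244, -0.0234, 0.2643]
orientation: [-1.558, 1.544, -3.129]
ft_force: [0.5, 0.2, -0.1]
opening: 0.279
clock: 5.85
eef_pos: [0.4013, 0.0665, 0.2681]
orientation: [-1.594, 1.548, 3.118]
ft_force: [0.5, 0.2, 0.6]
opening: 0.278
t 5.85 tcp [0.4013 0.0665 0.2681] tip [0.3967 0.0666 0.069 ] R [[-0.023, 1.0, 0.0], [0.001, 0.0, -1.0], [-1.0, -0.023, -0.001]] F [0.5 0.2 0.6]
```

View pics/w5.png

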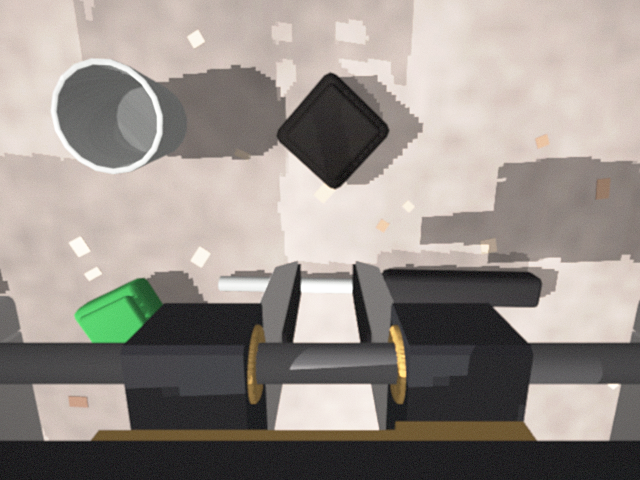

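View pics/sc5.png

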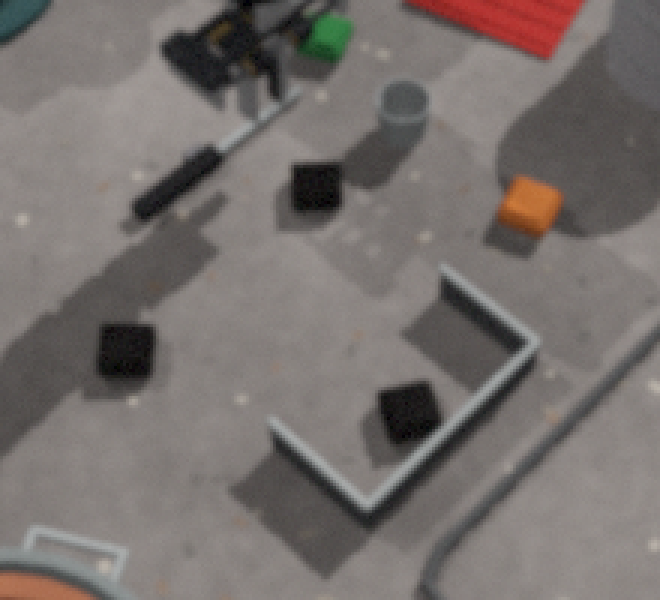

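B2 is inside the bay. B1 shows as a diamond at wrist (333,130), and the lighter's snout lies under the fingers at row 285. I'll move forward past it before lowering, so the corner of B1 ends up in the gap between the fingers.

```bash
python3 -m handwheel '[[[0,0.3,0.05],[0,0,0.13],0.45],[[0,0,0],[0,0,0],0.45],[[0.5,0,0],[0,0,0],0.45]]'; python3 st.py;  python3 - <<'E'
from h import *
cv2.imwrite("pics/w6.png",capture("wrist")[:,:,::-1])
E
```

```text
clock: 6.32
eef_pos: [0.4257, 0.0603, 0.2396]
orientation: [1.499, 1.563, -0.077]
ft_force: [-0.3, 1.0, -0.1]
opening: 0.272
t 6.33 tcp [0.4257 0.0603 0.2396] tip [0.4273 0.0602 0.0404] R [[0.008, 1.0, -0.005], [-0.001, -0.005, -1.0], [-1.0, 0.008, 0.001]] F [-0.3  1.  -0.1]
```

View pics/w6.png

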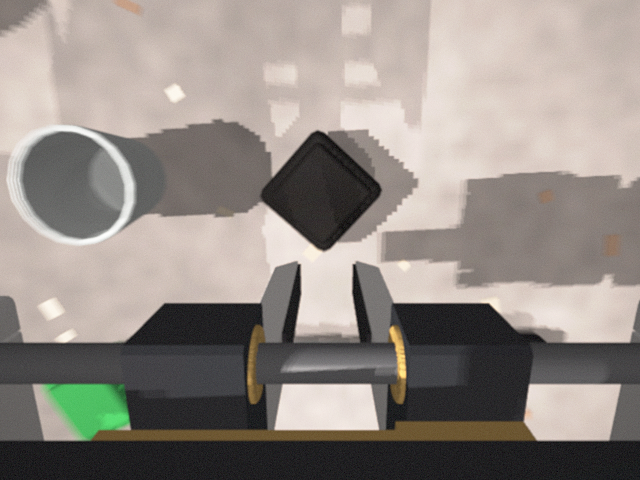

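```bash
python3 -m handwheel '[[[0.55,-0.05,-0.05],[0,0,0],0.45],[[0,0.25,0],[0,0,0],0.45],[[0,0.25,0.08],[0,0,0],0.45],[[0,0.25,0.1],[0,0,0],0.45]]'; python3 st.py;  python3 - <<'E'
from h import *
cv2.imwrite("pics/w7.png",capture("wrist")[:,:,::-1])
E
```

```text
clock: 6.88
eef_pos: [0.4692, 0.0504, 0.2016]
orientation: [-1.24, 1.568, -2.818]
ft_force: [-0.7, 0.1, 0.2]
opening: 0.276
t 6.88 tcp [0.4692 0.0504 0.2016] tip [0.4687 0.0502 0.0024] R [[-0.003, 1.0, -0.007], [-0.001, -0.007, -1.0], [-1.0, -0.003, 0.001]] F [-0.7  0.1  0.2]
```

View pics/w7.png

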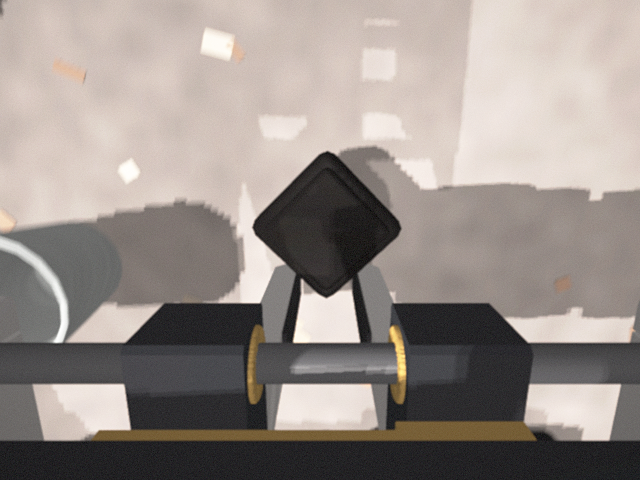

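B1 is caged in the V at (327,225). The tips are only 2 mm off the floor, so I'll raise them slightly and continue diagonally.

```bash
python3 -m handwheel '[[[-0.08,0.3,0.12],[0,0,0],0.45],[[0,0.3,0.13],[0,0,0],0.45],[[0,0.3,0.13],[0,0,0],0.45],[[0,0.3,0.13],[0,0,0],0.45]]'; python3 st.py;  python3 - <<'E'
from h import *
cv2.imwrite("pics/w8.png",capture("wrist")[:,:,::-1])
E
```

```text
clock: 7.42
eef_pos: [0.5455, 0.0164, 0.2065]
orientation: [-1.087, 1.568, -2.667]
ft_force: [-0.3, 0.3, 0.6]
opening: 0.275
t 7.42 tcp [0.5455 0.0164 0.2065] tip [0.5449 0.0161 0.0073] R [[-0.003, 1.0, -0.009], [-0.001, -0.009, -1.0], [-1.0, -0.003, 0.001]] F [-0.3  0.3  0.6]
```

View pics/w8.png

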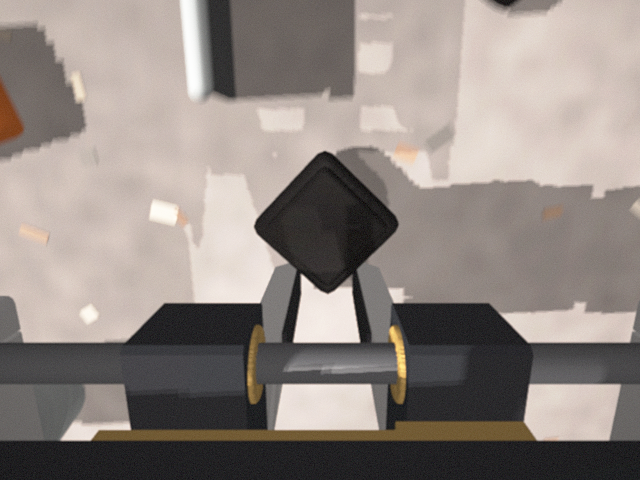

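```bash
python3 -m handwheel '[[[0,0.35,0],[0,0,0],0.45],[[0,0.35,-0.02],[0,0,0],0.45],[[0,0.35,0],[0,0,0],0.45],[[0,0.35,-0.02],[0,0,0],0.45],[[0,0,0],[0,0,0],0.45]]'; python3 st.py;  python3 - <<'E'
from h import *
cv2.imwrite("pics/w9.png",capture("wrist")[:,:,::-1])
E
```

```text
clock: 8.1
eef_pos: [0.633, 0.0154, 0.2059]
orientation: [-1.154, 1.564, -2.737]
ft_force: [-0.5, 0.4, 0.4]
opening: 0.277
t 8.1 tcp [0.633  0.0154 0.2059] tip [0.6318 0.0149 0.0067] R [[-0.006, 1.0, -0.012], [-0.003, -0.012, -1.0], [-1.0, -0.006, 0.003]] F [-0.5  0.4  0.4]
```

View pics/w9.png

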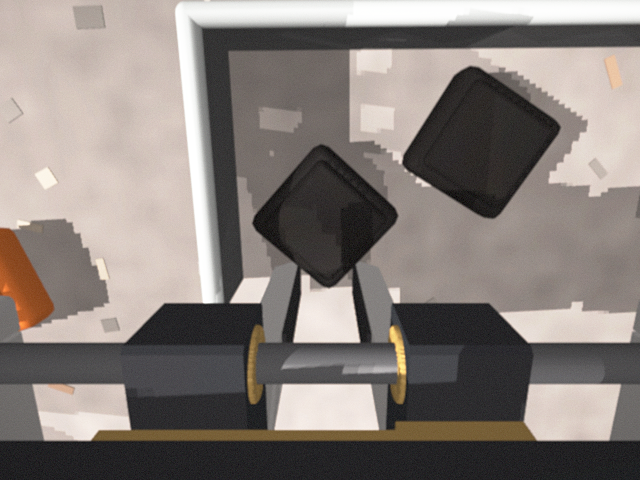

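B1 at (325,215) is entering with clearance on both sides. I'll push it 22 mm more, then back out and go to B3.

```bash
python3 -m handwheel '[[[0,0.25,-0.04],[0,0,0],0.45],[[0,0.15,-0.02],[0,0,0],0.45],[[0,-0.3,0],[0,0,0],0.45],[[0,-0.9,0],[0,0,0],0.45],[[-0.9,-0.5,0],[0,0,0],0.45]]'; python3 -m handwheel '[[[-0.2,-0.9,1],[0,0,0],0.45],[[0,-0.9,1],[0,0,0],0.45],[[0,-0.6,1],[0,0,0],0.45],[[0,0,0.3],[0,0,0],0.45],[[0,0,0],[0,0,0],0.45]]'; python3 st.py;  python3 - <<'E'
from h import *
cv2.imwrite("pics/w10.png",capture("wrist")[:,:,::-1])
cv2.imwrite("pics/sc10.png",capture("scene")[180:380,200:420,::-1].repeat(3,0).repeat(3,1))
E
```

```text
clock: 8.78
eef_pos: [0.5474, 0.0202, 0.2516]
orientation: [-1.507, 1.54, -3.09]
ft_force: [1.1, -0.7, 1.3]
opening: 0.275
clock: 9.4
eef_pos: [0.4274, -0.1429, 0.2708]
orientation: [-1.308, 1.55, -2.889]
ft_force: [0.4, 0.2, 0.0]
opening: 0.273
t 9.4 tcp [ 0.4274 -0.1429  0.2708] tip [ 0.4234 -0.144   0.0716] R [[-0.02, 1.0, -0.01], [-0.005, -0.011, -1.0], [-1.0, -0.02, 0.005]] F [0.4 0.2 0. ]
```

View pics/w10.png

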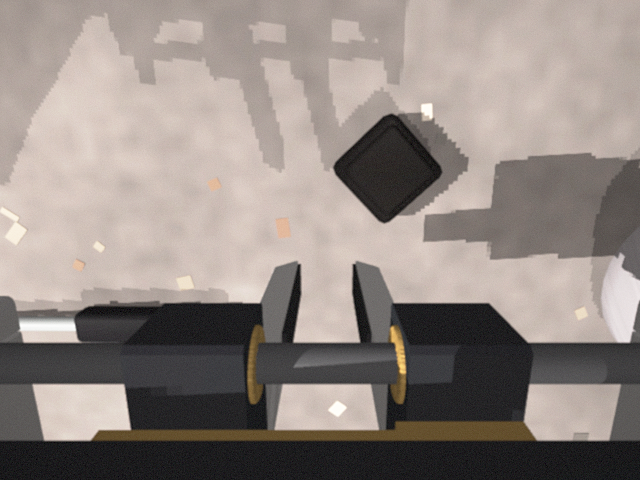

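View pics/sc10.png

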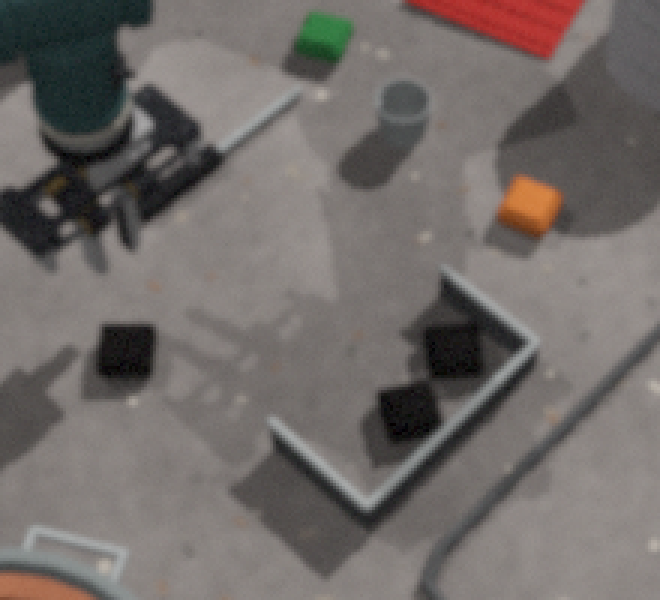

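B1 and B2 are both inside the bay, and B3 is a diamond at wrist (388,168). I'll move 38 mm right, straighten the tilt and lower.

```bash
python3 -m handwheel '[[[0,-0.15,0.66],[0,0,0.12],0.45],[[0,0,0],[0,0,0],0.45],[[0.5,0,0],[0,0,0],0.45],[[0,0,0],[0,0,0],0.45]]'; python3 st.py;  python3 - <<'E'
from h import *
cv2.imwrite("pics/w11.png",capture("wrist")[:,:,::-1])
E
```

```text
clock: 10.0
eef_pos: [0.4204, -0.1774, 0.2401]
orientation: [0.673, 1.569, -0.898]
ft_force: [0.5, 0.6, -0.3]
opening: 0.275
t 10.0 tcp [ 0.4204 -0.1774  0.2401] tip [ 0.4206 -0.1777  0.0409] R [[0.001, 1.0, -0.0], [-0.002, -0.0, -1.0], [-1.0, 0.001, 0.002]] F [ 0.5  0.6 -0.3]
```

View pics/w11.png

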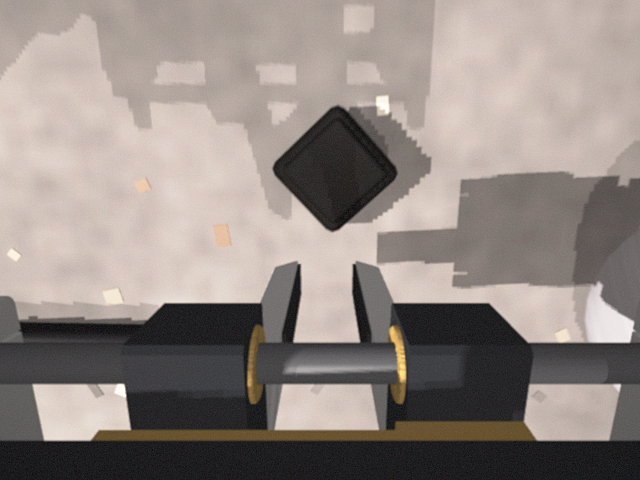

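```bash
python3 -m handwheel '[[[0.55,0,0.06],[0,0,0],0.45],[[0,0.3,0],[0,0,0],0.45],[[0,0.25,0],[0,0,0],0.45],[[0,0.25,-0.12],[0,0,0],0.45],[[0,0.25,-0.13],[0,0,0],0.45]]'; python3 st.py;  python3 - <<'E'
from h import *
cv2.imwrite("pics/w12.png",capture("wrist")[:,:,::-1])
E
```

```text
clock: 10.68
eef_pos: [0.4896, -0.1637, 0.2144]
orientation: [1.062, 1.557, -0.506]
ft_force: [0.1, -0.8, -0.4]
opening: 0.277
t 10.68 tcp [ 0.4896 -0.1637  0.2144] tip [ 0.492  -0.1651  0.0152] R [[0.012, 1.0, 0.003], [-0.007, 0.004, -1.0], [-1.0, 0.012, 0.007]] F [ 0.1 -0.8 -0.4]
```

View pics/w12.png

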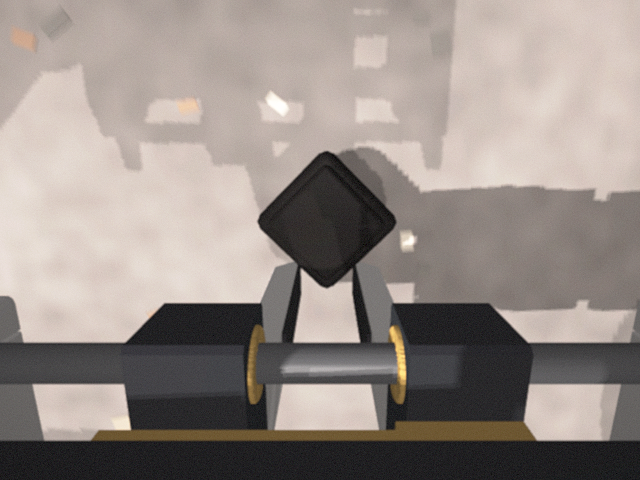

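B3 is seated at (327,220). I'll lower the tips 8 mm and push diagonally, steeper to the left.

```bash
python3 -m handwheel '[[[0.13,0.05,0],[0,0,-0.07],0.45],[[0,0.22,-0.18],[0,0,0],0.45],[[0,0.22,-0.18],[0,0,0],0.45],[[0,0.22,-0.18],[0,0,0],0.45]]'; python3 st.py;  python3 - <<'E'
from h import *
cv2.imwrite("pics/w13.png",capture("wrist")[:,:,::-1])
E
```

```text
clock: 11.22
eef_pos: [0.5357, -0.1283, 0.206]
orientation: [0.082, 1.565, -1.485]
ft_force: [-0.9, -0.9, 0.6]
opening: 0.279
t 11.22 tcp [ 0.5357 -0.1283  0.206 ] tip [ 0.5358 -0.1295  0.0068] R [[0.001, 1.0, 0.004], [-0.006, 0.004, -1.0], [-1.0, 0.0, 0.006]] F [-0.9 -0.9  0.6]
```

View pics/w13.png

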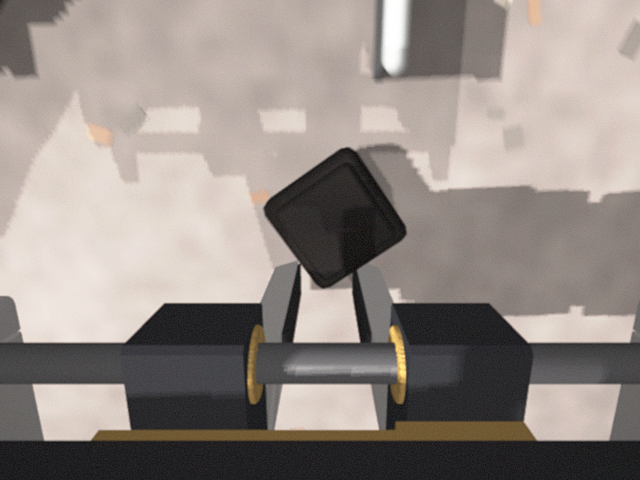

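```bash
python3 -m handwheel '[[[0,0.2,-0.18],[0,0,0],0.45],[[0,0.2,-0.18],[0,0,0],0.45],[[0,0.15,-0.13],[0,0,0],0.45]]'; python3 st.py;  python3 - <<'E'
from h import *
cv2.imwrite("pics/w14.png",capture("wrist")[:,:,::-1])
E
```

```text
clock: 11.65
eef_pos: [0.572, -0.0953, 0.2062]
orientation: [0.527, 1.565, -1.039]
ft_force: [-0.3, -0.4, 0.7]
opening: 0.275
t 11.65 tcp [ 0.572  -0.0953  0.2062] tip [ 0.5726 -0.0963  0.007 ] R [[0.003, 1.0, 0.005], [-0.005, 0.005, -1.0], [-1.0, 0.003, 0.005]] F [-0.3 -0.4  0.7]
```

View pics/w14.png

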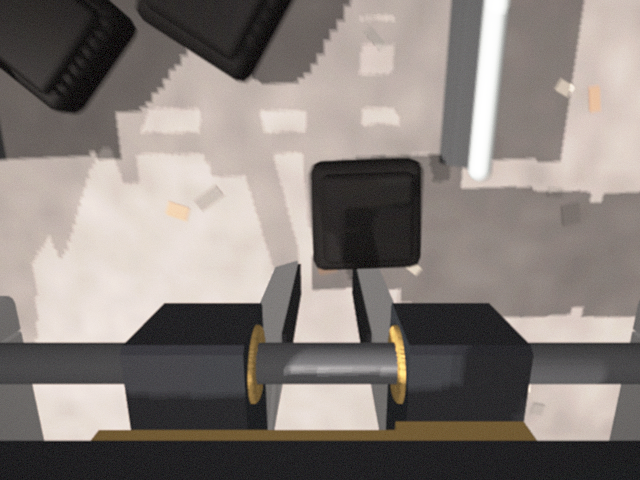

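B3 has turned square at (366,213), with its right edge about 11 mm inside the wall line at (445). I'll back off, centre the fingers on it and push straight.

```bash
python3 -m handwheel '[[[0,-0.2,0],[0,0,0],0.45],[[0,0,0.29],[0,0,0],0.45],[[0,0.3,0],[0,0,0],0.45],[[0,0.3,0],[0,0,0],0.45]]'; python3 st.py;  python3 - <<'E'
from h import *
cv2.imwrite("pics/w15.png",capture("wrist")[:,:,::-1])
E
```

```text
clock: 12.2
eef_pos: [0.595, -0.1153, 0.2065]
orientation: [0.407, 1.565, -1.16]
ft_force: [-0.6, 0.3, 0.4]
opening: 0.277
t 12.2 tcp [ 0.595  -0.1153  0.2065] tip [ 0.5954 -0.1164  0.0073] R [[0.002, 1.0, 0.004], [-0.006, 0.004, -1.0], [-1.0, 0.002, 0.006]] F [-0.6  0.3  0.4]
```

View pics/w15.png

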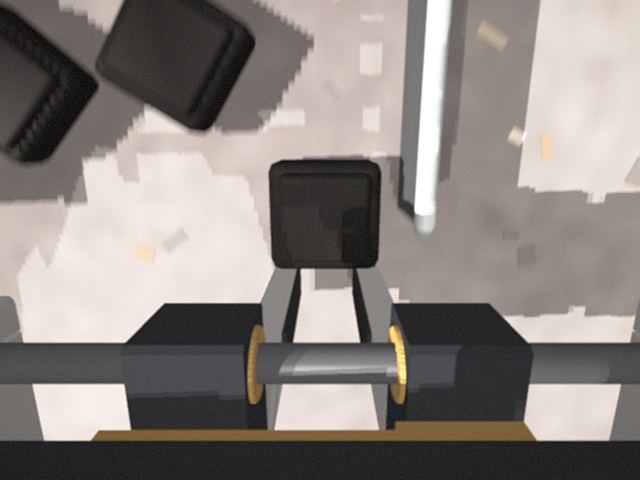

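```bash
python3 -m handwheel '[[[0,0.3,-0.03],[0,0,0],0.45],[[0,0.3,-0.03],[0,0,0],0.45],[[0,0.3,-0.02],[0,0,0],0.45],[[0,0.25,0],[0,0,0],0.45],[[0,0,0],[0,0,0],0.45]]'; python3 st.py;  python3 - <<'E'
from h import *
cv2.imwrite("pics/w16.png",capture("wrist")[:,:,::-1])
E
```

```text
clock: 12.88
eef_pos: [0.6642, -0.1179, 0.2066]
orientation: [0.23, 1.562, -1.343]
ft_force: [0.2, 0.8, -0.1]
opening: 0.279
t 12.88 tcp [ 0.6642 -0.1179  0.2066] tip [ 0.6646 -0.1196  0.0074] R [[0.002, 1.0, -0.003], [-0.008, -0.003, -1.0], [-1.0, 0.002, 0.008]] F [ 0.2  0.8 -0.1]
```

View pics/w16.png

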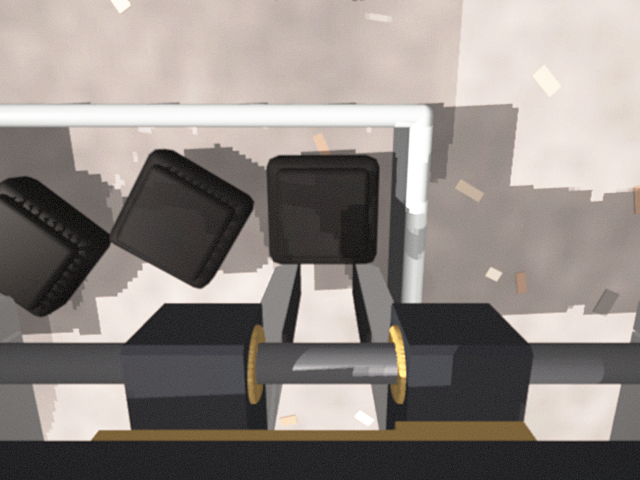

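B3 is inside at (322,208), clear of the wall. I'll back out straight, lift, and check.

```bash
python3 -m handwheel '[[[0,-0.3,0],[0,0,0],0.45],[[0,-0.9,0],[0,0,0],0.45],[[-0.3,-0.9,-0.3],[0,0,0],0.45],[[-1,-0.5,-0.5],[0,0,0],0.45],[[-1,0,-0.3],[0,0,0],0.45]]';python3 -m handwheel '[[[-0.5,-0.3,0],[0,0,0],0.45],[[0,0,0],[0,0,0],0.45],[[0,0,0],[0,0,0],0.45]]'; python3 st.py;  python3 - <<'E'
from h import *
a=capture("scene");b=capture("side");w=capture("wrist")
cv2.imwrite("pics/sc17.png",cv2.resize(np.ascontiguousarray(a[130:380,200:460,::-1]),None,fx=2.4,fy=2.4))
cv2.imwrite("pics/w17.png",w[:,:,::-1])
for bl in blobs("scene",a,(290,260,385,345)): print(bl[0],bl[1].round(1),bl[2].round(3))
print('side')
for bl in blobs("side",b,(250,225,350,290),40): print(bl[0],bl[1].round(1),bl[2].round(3))
a0=cv2.imread("pics/scene0.png")[:,:,::-1]
cv2.imwrite("pics/diff.png",cv2.absdiff(a0,a)[130:400,100:500].repeat(2,0).repeat(2,1))
E
```

```text
clock: 13.55
eef_pos: [0.5015, -0.0563, 0.3291]
orientation: [-1.279, 1.552, -2.858]
ft_force: [2.1, -0.6, 0.5]
opening: 0.269
clock: 13.92
eef_pos: [0.4814, -0.0558, 0.3649]
orientation: [-0.759, 1.56, -2.338]
ft_force: [-0.1, -0.3, 0.3]
opening: 0.277
t 13.93 tcp [ 0.4814 -0.0558  0.3649] tip [ 0.4799 -0.0574  0.1657] R [[-0.008, 1.0, -0.009], [-0.008, -0.009, -1.0], [-1.0, -0.007, 0.008]] F [-0.1 -0.3  0.3]
469 [353.4 293.6] [0.684 0.031 0.016]
101 [352.5 324.6] [ 0.744 -0.039  0.016]
310 [335.9 317.2] [ 0.698 -0.053  0.016]
255 [321.1 333. ] [ 0.702 -0.112  0.016]
side
301 [298.8 255. ] [ 0.692 -0.05   0.016]
```

View pics/sc17.png

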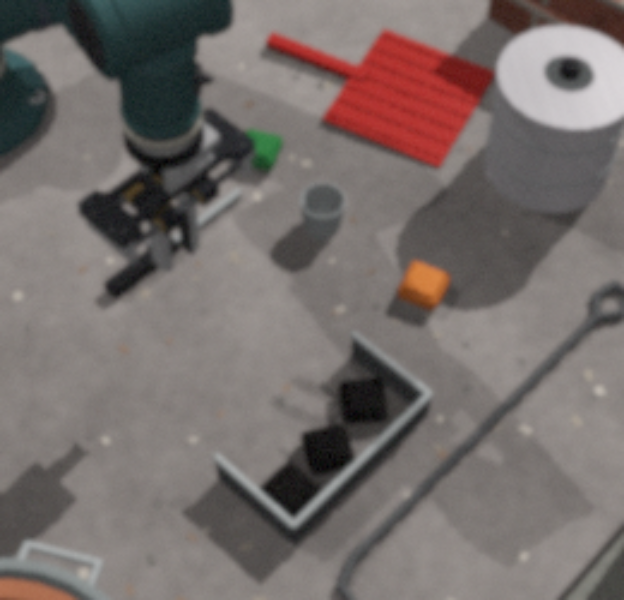

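View pics/w17.png

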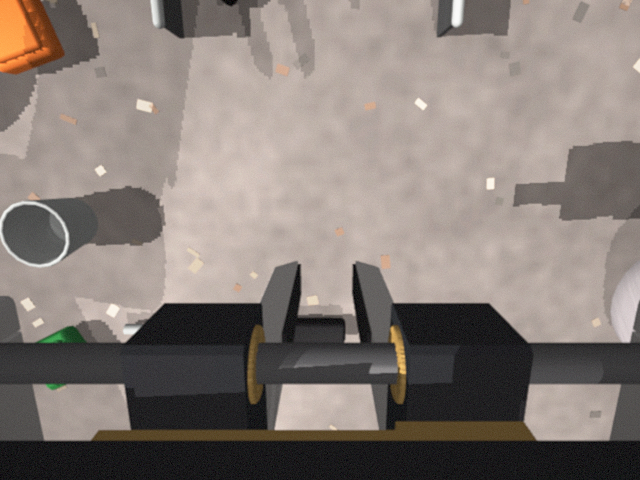

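View pics/diff.png

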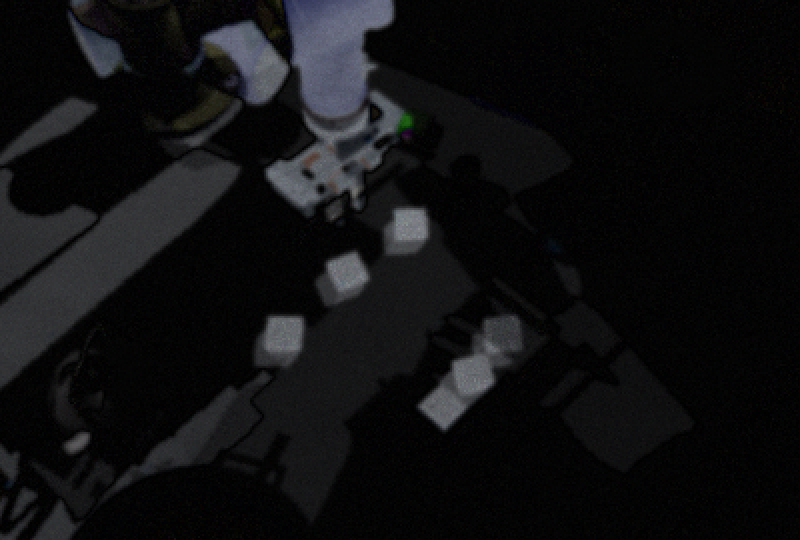

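The scene view shows all three briquettes inside the bay, at crop pixels (363,400), (328,448) and (290,487). The difference image shows no shift of the cup, lighter, tin, fan, poker or kettle, only shadows and the arm.

```bash
python3 - <<'E'
from h import *
print(ray("scene",200+363/2.4,130+400/2.4,.02).round(3)); print(ctrl.sign_off())
E
```

```text
[0.688 0.019 0.02 ]
the job is handed in; nothing more can be done
None
```

I pushed all three black briquettes along the floor into the bay with half-closed fingers, then handed the job in at about 14 s of the 72 s allowed. The arm was clear, with its fingertips 166 mm above the floor.

**Positions at the last check:** in the scene camera the centres are at about (0.688, 0.019), (0.698, −0.053) and (0.702, −0.112) m. The bay's front line is at x≈0.630 and its inside runs from y≈−0.149 to 0.061. That puts each centre roughly 58–72 mm past the front line, and they lie flat in the scene picture.

**Bystanders:** comparing the first and last scene pictures shows only shadows, the arm and the moved briquettes; no bystander had shifted. The gripper covered part of the green look-alike in the last picture. Its visible part had not moved, and I never pushed it.

**Checks that failed or disagreed:**
- The automatic scene reading for the first briquette merged with the wall and gave (0.684, 0.031), so I used the hand-read pixel instead.
- The side camera picked out only the middle briquette, at (0.692, −0.050), which is within 7 mm of the scene reading.
- I didn't measure the briquettes' speed; the fingers had left the last one about 1 s before I handed in.

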